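# Feeding bottles into the rack by height

## Task

Put the four capped feeding bottles into the bays of the wooden rack, one standing upright on the middle of each round pad, lined up by height so that the shortest is at the end next to the bottle warmer and the tallest at the far end. Keep the bottles upright and set them down gently rather than dropping them, and leave the stoppered water bottle standing where it is.

Things in the scene. Friction and masses are not known exactly. Their poses are not given: they have to be found in the camera images.
- bottle_95_mid (a point): Shortest of the four capped glass feeding bottles: 95 mm tall over the cap, clear glass body 50 mm across, yellow screw cap 46 mm across and 30 mm high (straight-sided for its lower 24 mm), the handiest part to hold from above. Stands upright, loose; 146 g give or take a third. Point: on its axis, half-way up (47.5 mm above its foot); z is its upright axis.
- bottle_120_mid (a point): Second shortest of the four capped glass feeding bottles: 120 mm tall over the cap, clear glass body 53 mm across, green screw cap 46 mm across and 30 mm high (straight-sided for its lower 24 mm), the handiest part to hold from above. Stands upright, loose; 168 g give or take a third. Point: on its axis, half-way up (60 mm above its foot); z is its upright axis.
- bottle_145_mid (a point): Second tallest of the four capped glass feeding bottles: 145 mm tall over the cap, clear glass body 56 mm across, blue screw cap 46 mm across and 30 mm high (straight-sided for its lower 24 mm), the handiest part to hold from above. Stands upright, loose; 190 g give or take a third. Point: on its axis, half-way up (72.5 mm above its foot); z is its upright axis.
- bottle_170_mid (a point): Tallest of the four capped glass feeding bottles: 170 mm tall over the cap, clear glass body 58 mm across, plum-purple screw cap 46 mm across and 30 mm high (straight-sided for its lower 24 mm), the handiest part to hold from above. Stands upright, loose; 213 g give or take a third. Point: on its axis, half-way up (85 mm above its foot); z is its upright axis.
- pad_a: Round dark grey pad, 64 mm across, 2 mm thick, fixed in one bay of the wooden rack: the end bay on the left seen from the robot. Origin: centre of its underside, 22 mm above the quartz. z up, x to the back of the rack, y along the row. The four bays lie 80 mm apart in one straight row a-b-c-d; a is the +y end.
- pad_b: Round dark grey pad, 64 mm across, 2 mm thick, fixed in one bay of the wooden rack: the inner bay on the left. Origin: centre of its underside, 22 mm above the quartz. z up, x to the back of the rack, y along the row. Each bay is 74 mm wide between low dividers that rise 11 mm above the pad's upper face.
- pad_c: Round dark grey pad, 64 mm across, 2 mm thick, fixed in one bay of the wooden rack: the inner bay on the right. Origin: centre of its underside, 22 mm above the quartz. z up, x to the back of the rack, y along the row. Each bay is 90 mm deep between a front lip and a rear ledge, both 16 mm above the pad's upper face.
- pad_d: Round dark grey pad, 64 mm across, 2 mm thick, fixed in one bay of the wooden rack: the end bay on the right seen from the robot. Origin: centre of its underside, 22 mm above the quartz. z up, x to the back of the rack, y along the row. On the rear ledge stand three loose capped teats: centres 82 mm behind the line of pads, tops 58 mm above the pads, 44 mm across.
- warmer_mid (a point): Round white bottle warmer, 150 mm across and 116 mm high with an open well in its top and an orange press button on a small foot in front. Fixed; it stands a little beyond one end of the rack, left or right (a lidded steel canister stands beyond the other end). Point: on its axis, half-way up (58 mm).
- water_bottle_mid (a point): Green-tinted glass water bottle with a cork stopper, 152 mm tall, 52 mm across, narrow neck; loose, standing among the feeding bottles and not one of them. Point: on its axis, half-way up (76 mm above its foot).
Not all that is in view belongs to the job. What is shaped like the part that bears bottle_145_mid but red is not meant. Leave any red look-alike of the part that bears bottle_120_mid alone.

How it is judged:
By the outcome, as a careful person would: the job done as asked, in the order asked, and still so for the second after the job is handed in, with the robot touching nothing.
It also fails if it takes over 102 s, if anything falls off the work surface, if the arm or the gripper's body presses on something with over 40 N, if the wrist force passes 120 N, or if a joint passes its speed limit or range.

## Robot

A 6-joint arm with a two-finger parallel gripper is mounted at the origin on the work surface. World frame = base frame: x ahead of the robot, y to its left, z up, the work surface at z = 0. Lengths are in mm, angles in rad, forces in N, time in s.
With the tool pointing down it reaches from about 325 to 900 mm from the base axis. Payload 6.1 kg.
Tool frame: the origin (TCP) lies midway between the tips of the shut fingers; the grasp point (between the pads) lies 19 mm behind it; z points along the fingers, y is the direction in which the jaws open and shut (so a half turn about z gives the same grasp; the last joint's range is limited). The gripper opens to 85 mm and grips with 20 to 120 N. Pads are 22 mm wide; open, the fingers measure 114 mm over their backs; the gripper's body (76 mm by 85 mm) begins 54 mm behind the grasp point. The pads swing forward as they close: fully open they stand 13 mm farther back than shut.
Start: joints at [1.098, 0.22, 1.526, -0, 1.395, -0.126], TCP at [212.429, 587.784, 231.3] pointing down, gripper open.
Joint ranges: [-2.98, 2.98], [-0.91, 2.08], [0.09, 2.57], [-1.24, 4.39], [0.2, 2.65], [-2.68, 2.68]. Speed limits (rad/s): [2.57, 2.57, 3.01, 3.14, 3.14, 3.14].

## Interface

Orientations are given as a unit quaternion [w, x, y, z].
In Python, from bench import manip gives the robot as it stands.
- The arm moves only by the tool send_rows, never from a script. Its argument "plan" is a list that holds one entry, the list of rows, each a list of 6 numbers: the shift along the tool's x, y, z in m, then the turn, a rotation vector about the tool's x, y, z in rad. In form: [[[dx, dy, dz, wx, wy, wz], ...]]. A call has 1 to 8 rows; each row shifts and turns the commanded pose from where the row before left it, along the tool's axes as they then stand; what a row does not reach is not made up. A row lasts 1/8 s, in which the tool goes at most 62.5 mm and 10.7 degrees, less where a joint would pass 70% of its speed; a pose out of reach is approached as far as the arm can. A call is refused whole if a number of a shift passes 0.0625 or a number of a turn 0.188, either way. A call with a gripper value outside its range is refused whole. "fingers" is the opening, from 0 (shut) to 1 (fully open), set as the call begins (left out, the last holds). The fingers move at their own pace and stop on an object; "grip_force" is the grip in N (left out, the last holds). Time passes only in rows, so rows that do not move let the fingers close. It gives the time, the measured TCP pose, the force and the opening at its end, in the units of the state.
- manip.get_obs(): the state, without advancing time (a new reading comes with each control period).
- manip.get_image(name): name is "scene" or "top"; returns the picture (480x640x3 uint8, blue, green, red); there is no depth.
- manip.camera_model(name): a dict with "fx", "fy", "cx", "cy" (pixels), "k1" (the pictures are not rectified: a ray, as slopes to the right and down, at radius r is drawn at 1 + k1 r^2 times it, then the intrinsics apply), "rvec" (rotation vector, rad) and "tvec" (3), from world to camera coordinates, as OpenCV has them. Camera axes: x right, y down, z forward; pixel columns grow to the right and rows downward; lengths in mm; the calibration is good to about 2 mm. A picture is of the moment at which its call begins. camera_model takes no time and is no camera call.
- manip.sign_off(): hands the job in, once; it reports no verdict.
The state is a dict: "clock": time; "joint_positions": joint angles; "qd": joint speeds; "tau": joint torques, N m; "eef_pos": TCP position; "ee_rot": TCP orientation; "wrist_force": force on the tool from outside, world axes, zero at the start; "torque": the same for the moment, N m; "finger_gap": finger opening in mm.
Only numpy, scipy, OpenCV 4.12 (cv2) and the standard library are available. Lean on these libraries where they do the work, as an engineer would, in place of code of your own. Each camera call takes 0.05 s, during which the arm holds its last target. There are 200 camera calls.

## Working session

There is one attempt and no reset: what is moved stays moved. The work goes in short steps, Python scripts to look and compute and a tool call to move; the robot and the scene stay as the last step left them, time stands still between calls to the robot, and variables do not carry over. Pictures are saved under pics/ and viewed, about 12 in all and at most 16, crops included, and the job is handed in when it is done.

Besides the shell and the picture viewer there is one more tool, called after ">>>" by a JSON object that holds its "fn" and its "kwargs". send_rows: Moves the arm, as the interface text tells. Its arguments: {"type":"object","properties":{"plan":{"type":"array","items":{"type":"array","items":{"type":"array","items":{"type":"number"}}}},"fingers":{"type":"number"},"grip_force":{"type":"number"}},"required":["plan"]}

```bash
ls; mkdir -p pics; cat > h.py <<'E'
import numpy as np, cv2
from bench import manip
def K(n):
    c=manip.camera_model(n); R=cv2.Rodrigues(np.array(c["rvec"],float))[0]; return c,R,np.array(c["tvec"],float).ravel()
def at_z(n,u,v,z):
    c,R,t=K(n); x=(u-c["cx"])/c["fx"]; y=(v-c["cy"])/c["fy"]; a=np.array([x,y]); b=a.copy()
    for _ in range(20): b=a/(1+c["k1"]*(b@b))
    d=R.T@np.array([b[0],b[1],1]); o=-R.T@t
    return o+d*(z-o[2])/d[2]
def proj(n,p):
    c,R,t=K(n); q=R@np.array(p,float)+t; b=q[:2]/q[2]; b=b*(1+c["k1"]*(b@b)); return b*[c["fx"],c["fy"]]+[c["cx"],c["cy"]]
E
python3 - <<'E'
from h import *
for n in("top","scene"):
    cv2.imwrite(f"pics/{n}1.png",manip.get_image(n)); c,R,t=K(n); print(n,c,-R.T@t)
print(manip.get_obs())
E
```

```text
pics
top {'fx': 591.5161881235333, 'fy': 591.5161881235333, 'cx': 326.7385715849528, 'cy': 233.13146530612002, 'k1': -0.16524748535715666, 'rvec': array([ 2.13544428, -2.05873225,  0.23086377]), 'tvec': array([ -37.51448671,  538.38043986, 1141.5608683 ])} [ 268.44466515  -32.51891583 1233.41073153]
scene {'fx': 449.01768957945353, 'fy': 449.01768957945353, 'cx': 322.0558322405079, 'cy': 232.3041760286874, 'k1': -0.09602212956063598, 'rvec': array([ 1.42176728,  2.01449496, -0.95429991]), 'tvec': array([ 197.81439733, -222.2408903 , 1433.76935859])} [1243.46396171  233.46968603  737.22819016]
{'clock': 0.1, 'joint_positions': array([ 1.09789077e+00,  2.21197274e-01,  1.52746723e+00, -1.04478888e-05,
        1.39472734e+00, -1.26107488e-01]), 'qd': array([-0.00268488, -0.00217017, -0.00508073,  0.00076256, -0.00082116,
       -0.00090183]), 'tau': array([ 1.57955754e-03, -4.98237634e+01, -3.90550625e+01, -1.18627627e-04,
        5.58894564e-03, -3.41477396e-06]), 'eef_pos': array([212.19218736, 587.2999534 , 230.29326872]), 'ee_rot': array([-2.60511215e-04,  1.72530426e-01,  9.85003778e-01, -8.61065164e-04]), 'wrist_force': array([-1.04294481, -0.65939466,  0.22649767]), 'torque': array([-0.05289945, -0.0090232 , -0.00275469]), 'finger_gap': 85.86847723151362}
```

View pics/top1.png

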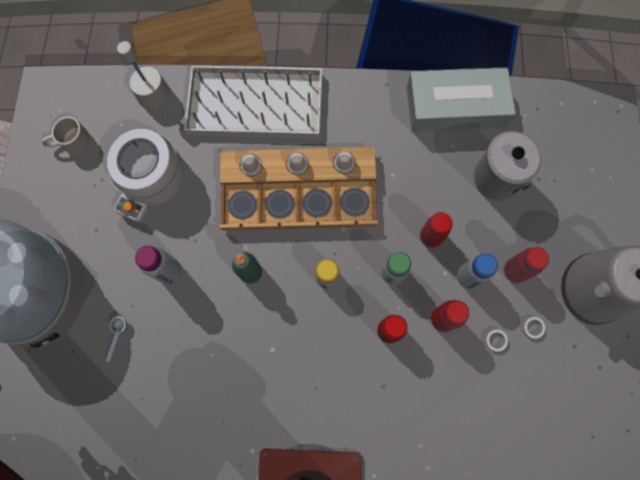

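View pics/scene1.png

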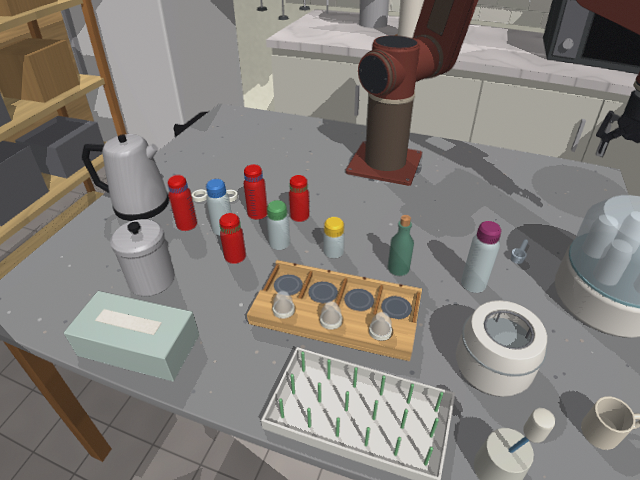

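The top view shows the warmer at (143,165), left of the rack, so pad a (241,205) is the warmer end. The order from there is yellow (327,271), green (399,264), blue (484,266), plum (149,259). The red-capped ones at (436,230), (393,328), (451,316) and (527,264) are look-alikes to leave alone. The dark green bottle at (246,266) with the cork is the water bottle. I'll confirm this in an enlarged crop.

```bash
python3 - <<'E'
from h import *
im=cv2.imread("pics/top1.png")
a=cv2.resize(im[180:300,120:280],None,fx=5,fy=5,interpolation=cv2.INTER_CUBIC); b=cv2.resize(im[180:300,300:500],None,fx=4,fy=4,interpolation=cv2.INTER_CUBIC)
cv2.imwrite("pics/ca.png",a); cv2.imwrite("pics/cb.png",b)
E
```

```text
(no output)
```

View pics/ca.png

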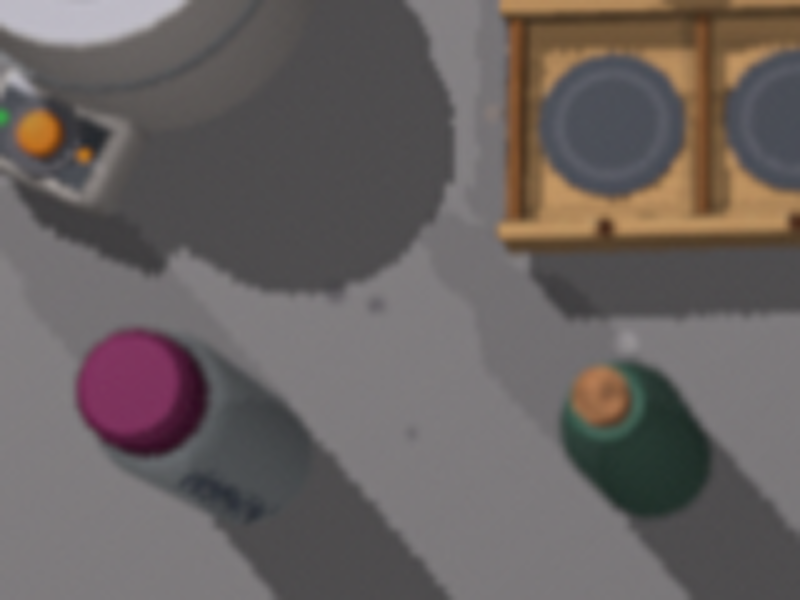

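View pics/cb.png

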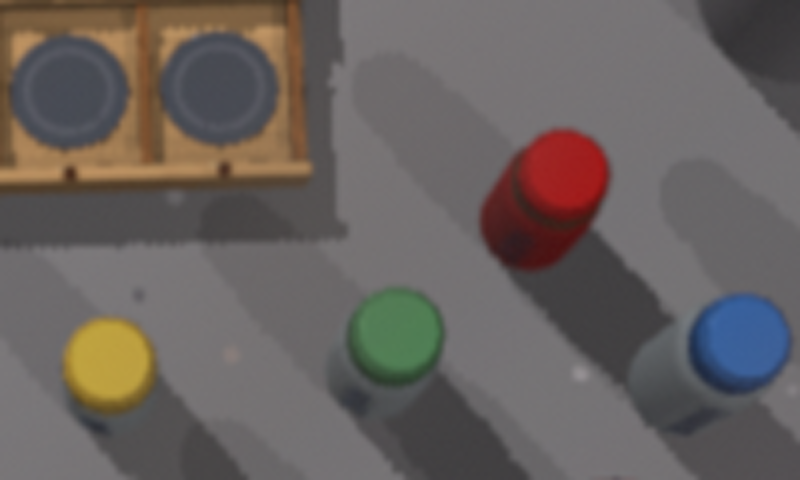

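```bash
cat > seg.py <<'E'
from h import *
from scipy.optimize import least_squares
B={"y":((20,38),95),"g":((50,75),120),"b":((100,118),145),"p":((140,172),170)}
def hull(n,x,y,h,foot):
    P=[]
    for z,r in((h-30,23),(h-6,23),(h-2,21.5),(h,18)):
        for a in np.linspace(0,6.28,24): P.append(proj(n,[x+r*np.cos(a),y+r*np.sin(a),z+foot]))
    hu=cv2.convexHull(np.array(P,np.float32)); m=cv2.moments(hu); return np.array([m["m10"],m["m01"]])/m["m00"],m["m00"]
def find(n,im,k,foot=0,guess=None):
    (lo,hi),h=B[k]; H=cv2.cvtColor(im,cv2.COLOR_BGR2HSV)
    m=cv2.inRange(H,(lo,70,40),(hi,255,255)); m[:140]=0
    if n=="top": m[340:]=0
    else: m[320:]=0
    c,l,s,ce=cv2.connectedComponentsWithStats(m); i=1+np.argmax(s[1:,4]); uv=ce[i]
    g=at_z(n,*uv,h+foot-15)[:2]
    r=least_squares(lambda p:hull(n,p[0],p[1],h,foot)[0]-uv,g,diff_step=1e-3,x_scale=100)
    return uv,r.x,s[i,4]/hull(n,*r.x,h,foot)[1]
E
python3 - <<'E'
from seg import *
for n in("top","scene"):
    im=cv2.imread(f"pics/{n}1.png")
    for k in B:
        uv,p,q=find(n,im,k); print(n,k,uv.round(1),p.round(1),"area ratio",q.round(2))
H=cv2.cvtColor(cv2.imread("pics/top1.png"),cv2.COLOR_BGR2HSV)
for u,v in((242,204.6),(317,202.6),(354.7,202.2)): print(at_z("top",u,v,24).round(1))
for u,v in((397,307),(359,299),(323,292),(289,285)): print("scene",at_z("scene",u,v,24).round(1))
print("warmer",at_z("top",141,158,116),"water",at_z("top",240.2,259.3,152), "red", at_z("top",441,223,130))
for u,v in((250,165),(297,163),(344,161)): print("teat",at_z("top",u,v,80).round())
E
```

```text
top y [326.9 271.1] [458.6 -21.2] area ratio 0.99
top g [398.7 263.6] [ 474.2 -160.3] area ratio 0.82Traceback (most recent call last):
  File "<stdin>", line 5, in <module>
  File "seg.py", line 16, in find
    r=least_squares(lambda p:hull(n,p[0],p[1],h,foot)[0]-uv,g,diff_step=1e-3,x_scale=100)
    return func(*args, **kwargs)
    vector_fun = VectorFunction(
        fun_wrapped,
    ...<6 lines>...
        workers=workers
    )
    self.J, dct = approx_derivative(
                  ~~~~~~~~~~~~~~~~~^
        self.fun_wrapped, self.x, f0=self.f, **finite_diff_options
        ^^^^^^^^^^^^^^^^^^^^^^^^^^^^^^^^^^^^^^^^^^^^^^^^^^^^^^^^^^
    )
    ^
    J, _nfev = _dense_difference(fun_wrapped, x0, f0, h,
               ~~~~~~~~~~~~~~~~~^^^^^^^^^^^^^^^^^^^^^^^^
                             use_one_sided, method,
                             ^^^^^^^^^^^^^^^^^^^^^^
                             mf)
                             ^^^
    df = [f_eval - f0 for f_eval in f_evals]
                                    ^^^^^^^
    f = np.atleast_1d(self.fun(x, *self.args, **self.kwargs))
          
[... 293 characters left out ...]
(n,p[0],p[1],h,foot)[0]-uv,g,diff_step=1e-3,x_scale=100)
                             ~~~~^^^^^^^^^^^^^^^^^^^^
  File "seg.py", line 7, in hull
    for a in np.linspace(0,6.28,24): P.append(proj(n,[x+r*np.cos(a),y+r*np.sin(a),z+foot]))
                                              ~~~~^^^^^^^^^^^^^^^^^^^^^^^^^^^^^^^^^^^^^^^^
  File "h.py", line 11, in proj
    c,R,t=K(n); q=R@np.array(p,float)+t; b=q[:2]/q[2]; b=b*(1+c["k1"]*(b@b)); return b*[c["fx"],c["fy"]]+[c["cx"],c["cy"]]
          ~^^^
  File "h.py", line 4, in K
    c=manip.camera_model(n); R=cv2.Rodrigues(np.array(c["rvec"],float))[0]; return c,R,np.array(c["tvec"],float).ravel()
ValueError: time passes only in moves, steps and waits
```

```bash
sed -i 's/^def K(n):/import functools\n@functools.lru_cache\ndef K(n):/' h.py; sed -i 's/(50,75),120/(45,85),120/; s/(lo,70,40)/(lo,60,30)/' seg.py
python3 - <<'E'
from seg import *
for n in("top","scene"):
    im=cv2.imread(f"pics/{n}1.png")
    for k in B:
        uv,p,q=find(n,im,k); print(n,k,uv.round(1),p.round(1),"area ratio",q.round(2))
for u,v in((242,204.6),(317,202.6),(354.7,202.2)): print(at_z("top",u,v,24).round(1))
for u,v in((397,307),(359,299),(323,292),(289,285)): print("scene",at_z("scene",u,v,24).round(1))
print("warmer",at_z("top",141,158,116),"water",at_z("top",240.2,259.3,152), "red", at_z("top",441,223,130))
for u,v in((250,165),(297,163),(344,161)): print("teat",at_z("top",u,v,80).round())
E
```

```text
top y [326.9 271.1] [458.6 -21.2] area ratio 0.99
top g [248.3 269.7] [451.5 131.1] area ratio 0.95
top b [484.4 265.3] [ 471.8 -323. ] area ratio 0.99
top p [147.7 258. ] [458.  317.3] area ratio 0.94
scene y [333.6 226.8] [457.6 -18.2] area ratio 1.0
scene g [400.8 251.3] [518.7 152.3] area ratio 2.08
scene b [215.6 188.1] [ 470.1 -319.4] area ratio 0.99
scene p [488.7 232.1] [455.9 320.2] area ratio 0.95
[603.9 165.5  24. ]
[613.9   5.8  24. ]
[617.6 -74.2  24. ]
scene [603.8 171.4  24. ]
scene [608.4  90.1  24. ]
scene [614.8  11.1  24. ]
scene [620.2 -66.2  24. ]
warmer [670.44976195 366.37474768 116.        ] water [462.54070704 140.56766791 152.        ] red [ 551.6010764  -238.64845873  130.        ]
teat [674. 146.  80.]
teat [681.  49.  80.]
teat [689. -48.  80.]
```

```bash
cat > to.py <<'E'
import sys
from h import *
from scipy.spatial.transform import Rotation as Ro
o=manip.get_obs(); w,x,y,z=o["ee_rot"]; R=Ro.from_quat([x,y,z,w]); M=R.as_matrix()
print("t",o["clock"],"pos",o["eef_pos"].round(1),"F",o["wrist_force"].round(1),"gap",round(o["finger_gap"],1))
T=np.array([[-.057,.9984,0],[.9984,.057,0],[0,0,-1]]).T
print("turn tool",Ro.from_matrix(M.T@T).as_rotvec().round(4))
for a in sys.argv[1:]:
    p=np.array([float(v) for v in a.split(",")]); print(a,"tool shift mm",(M.T@(p-o["eef_pos"])).round(1),"in final frame",(T.T@(p-o["eef_pos"])).round(1))
E
python3 - <<'E'
from seg import *
for n in("top","scene"):
    im=cv2.imread(f"pics/{n}1.png")
    im[:, :360 if n=="top" else 0]=0
    if n=="scene": im[:,360:]=0
    uv,p,q=find(n,im,"g"); print(n,uv.round(1),p.round(1),q.round(2))
E
```

```text
top [398.7 263.6] [ 474.  -160.2] 0.86
scene [276.6 210. ] [ 472.1 -156.4] 0.94
```

>>> {"fn": "send_rows", "kwargs": {"plan": [[[-0.0327,-0.0386,0,0,0,0],[-0.0327,-0.0386,0,0,0,0],[-0.0327,-0.0386,0,0,0,0],[-0.0327,-0.0386,0,0,0,0],[-0.0327,-0.0386,0,0,0,0],[-0.042,-0.043,0,0,0,0],[-0.042,-0.043,0,0,0,0],[-0.042,-0.043,0,0,0,0]]], "fingers": 1, "grip_force": 40}}

```text
clock: 1.1
eef_pos: [375.5, 184.8, 231.2]
ee_rot: [0.0, 0.172, 0.985, 0.0]
wrist_force: [0.6, 0.6, 0.4]
finger_gap: 85.7
```

>>> {"fn": "send_rows", "kwargs": {"plan": [[[0,0,0,0,0,0.18],[0,0,0,0,0,0.18],[0,0,0,0,0,0.18],[0,0,0,0,0,0.18],[0,0,0,0,0,0.18],[0,0,0,0,0,0.18],[0,0,0,0,0,0]]]}}

```text
clock: 1.98
eef_pos: [375.0, 186.5, 231.0]
ee_rot: [-0.0, 0.654, 0.757, -0.0]
wrist_force: [-0.4, -0.0, -0.2]
finger_gap: 85.6
```

```bash
python3 to.py 458,-19.7,140 458,-19.7,61
```

```text
t 1.975 pos [375.  186.5 231. ] F [-0.4 -0.  -0.2] gap 85.6
turn tool [-0.0006  0.0001  0.0886]
458,-19.7,140 tool shift mm [-216.    52.3   91. ] in final frame [-210.6   71.1   91. ]
458,-19.7,61 tool shift mm [-216.    52.3  170. ] in final frame [-210.6   71.1  170. ]
```

>>> {"fn": "send_rows", "kwargs": {"plan": [[[0,0,0,0,0,0.0886],[-0.0527,0.0178,0,0,0,0],[-0.0527,0.0178,0,0,0,0],[-0.0527,0.0178,0,0,0,0],[-0.0525,0.0177,0,0,0,0],[0,0,0.05,0,0,0],[0,0,0.03,0,0,0],[0,0,0,0,0,0]]]}}

```text
clock: 2.98
eef_pos: [455.6, -19.5, 148.6]
ee_rot: [-0.003, 0.686, 0.727, -0.002]
wrist_force: [0.6, 0.2, -0.1]
finger_gap: 85.2
```

```bash
python3 to.py 458,-19.7,61; python3 - <<'E'
from h import *
im=manip.get_image("scene"); u,v=proj("scene",[458,-20,110]).astype(int); cv2.imwrite("pics/s2.png",cv2.resize(im[v-70:v+70,u-90:u+90],None,fx=4,fy=4,interpolation=cv2.INTER_CUBIC))
E
```

```text
t 2.975 pos [455.6 -19.5 148.6] F [ 0.6  0.2 -0.1] gap 85.2
turn tool [-0.006  -0.0017  0.001 ]
458,-19.7,61 tool shift mm [-0.5  2.9 87.6] in final frame [-0.3  2.4 87.6]
```

View pics/s2.png

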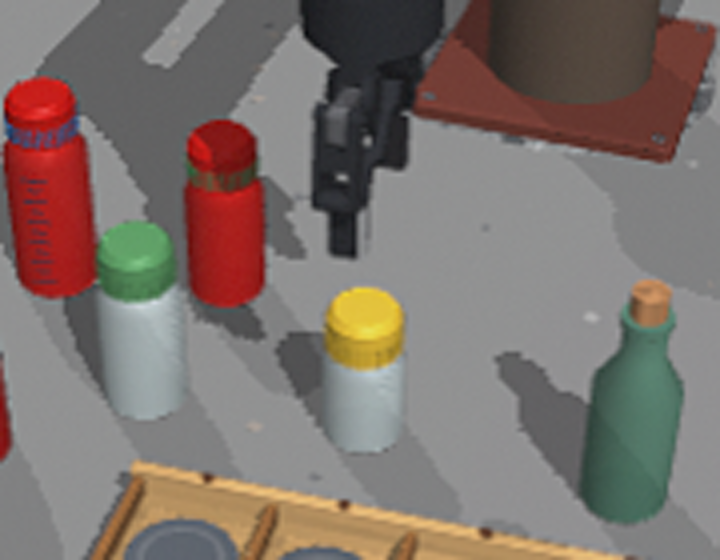

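The crop shows the yellow cap at (365,300), the water bottle at right, and the front fingertip at (343,255). I'll compare that fingertip with the projected TCP to calibrate the camera offset.

```bash
python3 - <<'E'
from h import *
u,v=proj("scene",[458,-20,110]).astype(int)
for s in(1,-1):
  for z in (148.6,161):
    p=proj("scene",[455.6+s*46,-19.5+s*2.6,z]); print(s,z,((p-[u-90,v-70])*4).round())
t=manip.get_image("top"); cv2.imwrite("pics/t2.png",cv2.resize(t[220:320,270:400],None,fx=5,fy=5,interpolation=cv2.INTER_CUBIC))
for s in(1,-1): p=proj("top",[455.6+s*46,-19.5+s*2.6,161]); print(s,((p-[270,220])*5).round())
E
```

```text
1 148.6 [341. 274.]
1 161 [341. 256.]
-1 148.6 [384. 183.]
-1 161 [384. 165.]
1 [276. 104.]
-1 [281. 351.]
```

View pics/t2.png

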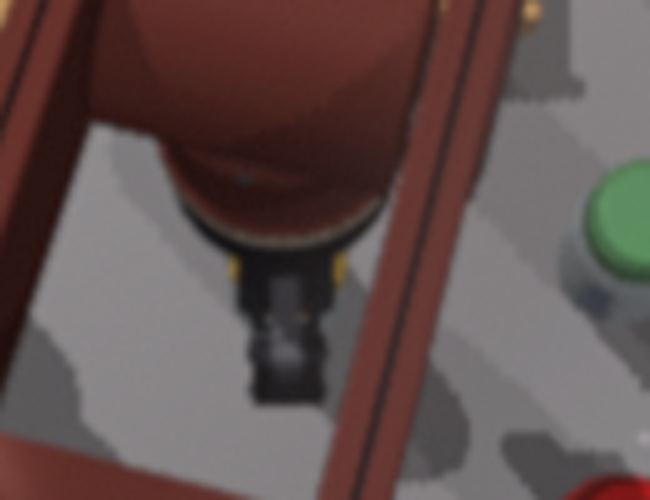

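Top reads y about 2–2.6 mm low and scene about 1.2 mm high, so the mean of the two holds up. Going down on yellow.

>>> {"fn": "send_rows", "kwargs": {"plan": [[[0,0.0024,0.025,-0.006,-0.0017,0],[0,0,0.025,0,0,0],[0,0,0.02,0,0,0],[0,0,0.01,0,0,0],[0,0,0.006,0,0,0],[0,0,0,0,0,0]]]}}

```text
clock: 3.82
eef_pos: [461.1, -19.8, 65.9]
ee_rot: [0.003, 0.687, 0.727, 0.002]
wrist_force: [0.4, 0.4, -0.1]
finger_gap: 85.4
```

>>> {"fn": "send_rows", "kwargs": {"plan": [[[0,0,0,0,0,0],[0,0,0,0,0,0],[0,0,0,0,0,0],[0,0,0,0,0,0],[0,0,0,0,0,0],[0,0,0,0,0,0],[0,0,0,0,0,0],[0,0,0,0,0,0]]], "fingers": 0, "grip_force": 40}}

```text
clock: 4.82
eef_pos: [461.0, -19.9, 66.1]
ee_rot: [0.003, 0.687, 0.726, 0.002]
wrist_force: [-2.2, -0.3, 5.8]
finger_gap: 44.9
```

>>> {"fn": "send_rows", "kwargs": {"plan": [[[0,0,0,0,0,0],[0,0,0,0,0,0],[0,-0.003,0,0.006,0.0017,0],[0,0,0.005,0,0,0],[0,0,0,0,0,0]]], "fingers": 0.75}}

```text
clock: 5.45
eef_pos: [457.2, -19.8, 59.7]
ee_rot: [-0.0, 0.687, 0.726, -0.0]
wrist_force: [0.5, -0.7, 1.1]
finger_gap: 64.2
```

```bash
python3 to.py 458,-19.4,61
```

```text
t 5.45 pos [457.2 -19.8  59.7] F [ 0.5 -0.7  1.1] gap 64.2
turn tool [-0.0011 -0.0003 -0.0018]
458,-19.4,61 tool shift mm [ 0.4  0.9 -1.3] in final frame [ 0.4  0.9 -1.3]
```

>>> {"fn": "send_rows", "kwargs": {"plan": [[[0,0,0,0,0,0],[0,0,0,0,0,0],[0,0,0,0,0,0],[0,0,0,0,0,0],[0,0,0,0,0,0],[0,0,0,0,0,0]]], "fingers": 0}}

```text
clock: 6.2
eef_pos: [457.9, -19.9, 60.5]
ee_rot: [0.0, 0.687, 0.726, 0.0]
wrist_force: [0.8, 1.0, 2.2]
finger_gap: 44.7
```

>>> {"fn": "send_rows", "kwargs": {"plan": [[[0,0,-0.005,0,0,0],[0,0,-0.02,0,0,0],[0,0,-0.03,0,0,0],[0,0,-0.015,0,0,0],[0,0,0,0,0,0]]]}}

```text
clock: 6.82
eef_pos: [458.4, -20.1, 131.2]
ee_rot: [0.001, 0.687, 0.726, 0.001]
wrist_force: [-0.9, 1.1, -1.2]
finger_gap: 44.6
```

```bash
python3 to.py 603.5,167.3,130; python3 - <<'E'
from h import *
im=manip.get_image("scene"); u,v=proj("scene",[458,-20,110]).astype(int); cv2.imwrite("pics/s3.png",cv2.resize(im[v-80:v+60,u-90:u+90],None,fx=4,fy=4,interpolation=cv2.INTER_CUBIC))
E
```

```text
t 6.825 pos [458.4 -20.1 131.2] F [-0.9  1.1 -1.2] gap 44.6
turn tool [ 0.0022  0.0006 -0.0016]
603.5,167.3,130 tool shift mm [179.1 155.2   1.4] in final frame [178.8 155.5   1.2]
```

View pics/s3.png

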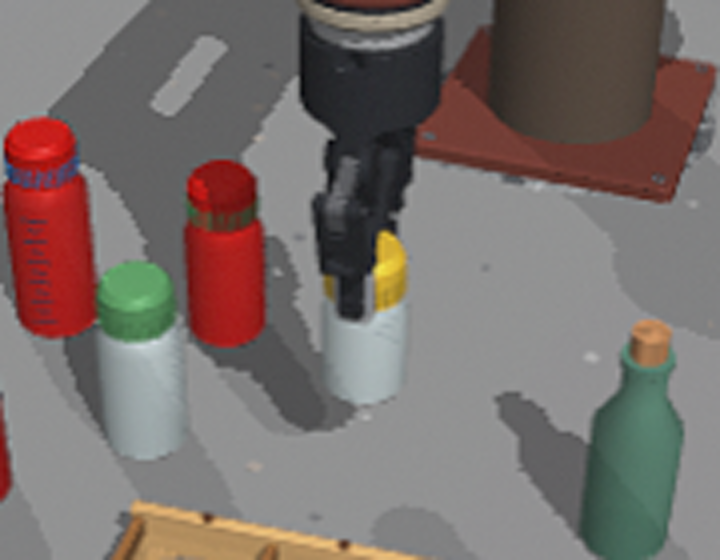

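Yellow is held upright at (365,330). Moving to pad a.

>>> {"fn": "send_rows", "kwargs": {"plan": [[[0,0.03,-0.025,0,0,0],[0,0.04,-0.015,0,0,0],[0.03,0.04,0,0,0,0],[0.045,0.03,0,0,0,0],[0.045,0.015,0,0,0,0],[0.04,0,0,0,0,0],[0.019,0,0,0,0,0],[0,0,0,0,0,0]]]}}

```text
clock: 7.88
eef_pos: [601.6, 168.0, 168.9]
ee_rot: [-0.001, 0.687, 0.727, -0.001]
wrist_force: [0.3, -0.7, -1.3]
finger_gap: 45.0
```

```bash
python3 to.py 603.5,167.3,85; python3 - <<'E'
from seg import *
for n in("scene","top"):
    im=manip.get_image(n); cv2.imwrite(f"pics/{n}4.png",im)
E
```

```text
t 7.875 pos [601.6 168.  168.9] F [ 0.3 -0.7 -1.3] gap 45.0
turn tool [-0.0021  0.0006  0.0004]
603.5,167.3,85 tool shift mm [-0.8  2.  83.9] in final frame [-0.9  1.8 83.9]
```

>>> {"fn": "send_rows", "kwargs": {"plan": [[[-0.0009,0.0018,0.025,0,0,0],[0,0,0.025,0,0,0],[0,0,0.015,0,0,0],[0,0,0.008,0,0,0],[0,0,0.004,0,0,0],[0,0,0,0,0,0]]]}}

```text
clock: 8.72
eef_pos: [604.7, 166.6, 93.8]
ee_rot: [0.0, 0.687, 0.726, 0.0]
wrist_force: [-0.3, 0.0, -1.7]
finger_gap: 45.1
```

```bash
python3 to.py 603.5,167.3,84.5; python3 - <<'E'
from h import *
im=manip.get_image("scene"); u,v=proj("scene",[603,167,50]).astype(int); cv2.imwrite("pics/s5.png",cv2.resize(im[v-70:v+70,u-90:u+90],None,fx=4,fy=4,interpolation=cv2.INTER_CUBIC))
E
```

```text
t 8.725 pos [604.7 166.6  93.8] F [-0.3  0.  -1.7] gap 45.1
turn tool [ 0.0007 -0.     -0.0017]
603.5,167.3,84.5 tool shift mm [ 0.8 -1.2  9.3] in final frame [ 0.8 -1.2  9.3]
```

View pics/s5.png

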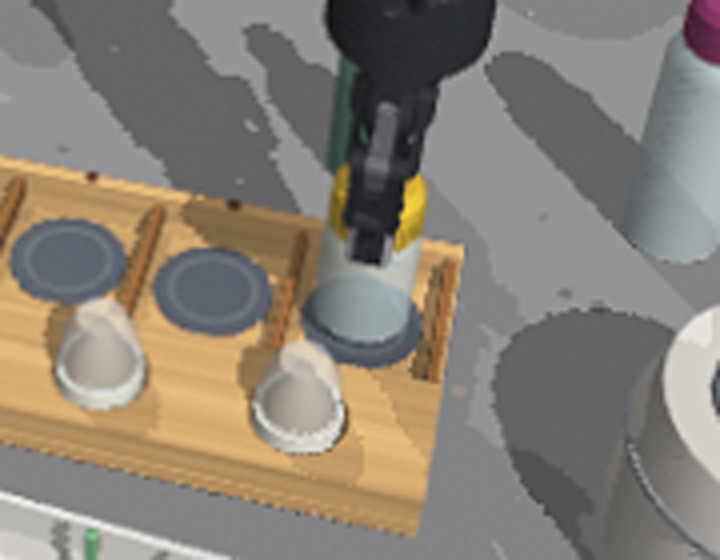

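Yellow hangs just over pad a, centred to within 2 mm (bottle at 367, pad at 364 in the crop). Lowering it.

>>> {"fn": "send_rows", "kwargs": {"plan": [[[0.0008,-0.0012,0.004,0,0,0],[0,0,0.003,0,0,0],[0,0,0.0015,0,0,0],[0,0,0.0005,0,0,0],[0,0,0,0,0,0]]]}}

```text
clock: 9.4
eef_pos: [603.1, 167.4, 84.5]
ee_rot: [-0.0, 0.687, 0.726, -0.0]
wrist_force: [-1.6, -0.5, 1.4]
finger_gap: 44.6
```

>>> {"fn": "send_rows", "kwargs": {"plan": [[[0,0,0,0,0,0],[0,0,0,0,0,0],[0,0,0,0,0,0],[0,0,0,0,0,0]]], "fingers": 0.8}}

```text
clock: 9.9
eef_pos: [603.2, 167.3, 84.3]
ee_rot: [0.0, 0.687, 0.726, 0.0]
wrist_force: [0.0, -0.2, -0.2]
finger_gap: 68.3
```

>>> {"fn": "send_rows", "kwargs": {"plan": [[[0,0,-0.01,0,0,0],[0,0,-0.03,0,0,0],[0,0,-0.05,0,0,0],[-0.05,-0.02,-0.05,0,0,0],[-0.0625,-0.03,0,0,0,0],[-0.0625,-0.03,0,0,0,0],[-0.0625,-0.03,0,0,0,0],[-0.05,-0.02,0,0,0,0]]]}}

```text
clock: 10.9
eef_pos: [498.8, -102.2, 217.9]
ee_rot: [0.001, 0.687, 0.726, 0.0]
wrist_force: [0.4, -1.0, 1.0]
finger_gap: 68.6
```

```bash
python3 to.py 472.6,-158.3,160 472.6,-158.3,86; python3 - <<'E'
from seg import *
for n in("scene","top"):
    im=manip.get_image(n); cv2.imwrite(f"pics/{n}6.png",im)
    print(n,*find(n,im,"y",24))
E
```

```text
t 10.9 pos [ 498.8 -102.2  217.9] F [ 0.4 -1.   1. ] gap 68.6
turn tool [ 0.0015  0.0009 -0.0019]
472.6,-158.3,160 tool shift mm [-54.5 -29.3  57.9] in final frame [-54.5 -29.3  57.9]
472.6,-158.3,86 tool shift mm [-54.5 -29.4 131.9] in final frame [-54.5 -29.3 131.9]
scene [400.02285714 280.23428571] [602.94368566 168.68846747] 1.016337436930249
top [236.3131524  193.86012526] [604.35592605 165.89118658] 1.0040153767787254
```

Yellow sits 0.6 mm from the pad a centre in the top view. Green next.

>>> {"fn": "send_rows", "kwargs": {"plan": [[[-0.03,-0.015,0.005,0,0,0],[-0.0245,-0.0143,0.025,0,0,0],[0,0,0.028,0,0,0],[0,0,0,0,0,0],[0,0,0,0,0,0]]]}}

```text
clock: 11.62
eef_pos: [474.3, -156.2, 160.2]
ee_rot: [0.001, 0.687, 0.727, 0.0]
wrist_force: [-1.4, 0.2, 1.8]
finger_gap: 68.2
```

```bash
python3 to.py 472.6,-158.3,85.5
```

```text
t 11.625 pos [ 474.3 -156.2  160.2] F [-1.4  0.2  1.8] gap 68.2
turn tool [ 0.0014  0.0006 -0.0009]
472.6,-158.3,85.5 tool shift mm [-2.  -1.9 74.7] in final frame [-2.  -1.8 74.7]
```

>>> {"fn": "send_rows", "kwargs": {"plan": [[[-0.002,-0.0018,0.025,0,0,0],[0,0,0.025,0,0,0],[0,0,0.015,0,0,0],[0,0,0.0097,0,0,0],[0,0,0,0,0,0],[0,0,0,0,0,0]]]}}

```text
clock: 12.38
eef_pos: [472.4, -158.8, 85.0]
ee_rot: [0.001, 0.687, 0.726, 0.0]
wrist_force: [-0.1, -0.3, 0.7]
finger_gap: 68.2
```

```bash
python3 to.py 472.6,-158.3,85.5
```

```text
t 12.375 pos [ 472.4 -158.8   85. ] F [-0.1 -0.3  0.7] gap 68.2
turn tool [ 0.0013  0.0008 -0.0016]
472.6,-158.3,85.5 tool shift mm [ 0.5  0.2 -0.5] in final frame [ 0.5  0.2 -0.5]
```

>>> {"fn": "send_rows", "kwargs": {"plan": [[[0,0,0,0,0,0],[0,0,0,0,0,0],[0,0,0,0,0,0],[0,0,0,0,0,0],[0,0,0,0,0,0],[0,0,0,0,0,0]]], "fingers": 0}}

```text
clock: 13.12
eef_pos: [472.5, -158.9, 85.0]
ee_rot: [0.001, 0.687, 0.726, 0.0]
wrist_force: [-0.7, 0.5, 5.6]
finger_gap: 44.7
```

>>> {"fn": "send_rows", "kwargs": {"plan": [[[0,0,-0.005,0,0,0],[0,0,-0.02,0,0,0],[0,0,-0.035,0,0,0],[0.01,0,-0.03,0,0,0],[0.03,0,0,0,0,0],[0.04,0.02,0,0,0,0],[0.045,0.03,0,0,0,0],[0.03,0.02,0,0,0,0]]]}}

```text
clock: 14.12
eef_pos: [533.2, 2.1, 173.7]
ee_rot: [-0.0, 0.687, 0.727, -0.0]
wrist_force: [-0.4, -0.3, -2.1]
finger_gap: 44.5
```

```bash
python3 to.py 608,87.5,165
```

```text
t 14.125 pos [533.2   2.1 173.7] F [-0.4 -0.3 -2.1] gap 44.5
turn tool [-0.0008 -0.0004 -0.0007]
608,87.5,165 tool shift mm [81.  79.5  8.6] in final frame [81.  79.6  8.7]
```

>>> {"fn": "send_rows", "kwargs": {"plan": [[[0.025,0.025,0,0,0,0],[0.03,0.03,0,0,0,0],[0.02,0.02,0.0087,0,0,0],[0.006,0.0046,0.012,0,0,0],[0,0,0.012,0,0,0],[0,0,0.012,0,0,0],[0,0,0,0,0,0],[0,0,0,0,0,0]]]}}

```text
clock: 15.12
eef_pos: [608.1, 84.9, 129.8]
ee_rot: [0.0, 0.688, 0.726, 0.0]
wrist_force: [0.1, -0.1, -2.1]
finger_gap: 44.7
```

```bash
python3 to.py 608,87.5,109
```

```text
t 15.125 pos [608.1  84.9 129.8] F [ 0.1 -0.1 -2.1] gap 44.7
turn tool [ 0.0005  0.0001 -0.0024]
608,87.5,109 tool shift mm [ 2.6  0.  20.8] in final frame [ 2.6  0.1 20.8]
```

>>> {"fn": "send_rows", "kwargs": {"plan": [[[0.0026,0,0,0,0,0],[0,0,0.007,0,0,0],[0,0,0.007,0,0,0],[0,0,0.004,0,0,0],[0,0,0.0015,0,0,0],[0,0,0,0,0,0],[0,0,0,0,0,0]]]}}

```text
clock: 16.0
eef_pos: [608.1, 88.0, 110.2]
ee_rot: [0.0, 0.687, 0.726, 0.0]
wrist_force: [-0.1, 0.6, -2.2]
finger_gap: 44.8
```

```bash
python3 to.py 608,87.5,109
```

```text
t 16.0 pos [608.1  88.  110.2] F [-0.1  0.6 -2.2] gap 44.8
turn tool [ 0.0004  0.     -0.0016]
608,87.5,109 tool shift mm [-0.5 -0.1  1.2] in final frame [-0.5 -0.1  1.2]
```

>>> {"fn": "send_rows", "kwargs": {"plan": [[[0,0,0.0008,0,0,0],[0,0,0.0008,0,0,0],[0,0,0,0,0,0],[0,0,0,0,0,0]]]}}

```text
clock: 16.5
eef_pos: [608.2, 88.0, 109.0]
ee_rot: [0.0, 0.687, 0.726, 0.0]
wrist_force: [-2.3, -0.7, 5.0]
finger_gap: 44.4
```

Contact (+5 N). Release and go to blue, at the mean of the two estimates, about (470.5,−321).

>>> {"fn": "send_rows", "kwargs": {"plan": [[[0,0,0,0,0,0],[0,0,0,0,0,0],[0,0,0,0,0,0],[0,0,0,0,0,0]]], "fingers": 0.8}}

```text
clock: 17.0
eef_pos: [607.8, 88.0, 108.1]
ee_rot: [-0.0, 0.687, 0.726, -0.0]
wrist_force: [0.5, 0.5, 0.3]
finger_gap: 68.0
```

>>> {"fn": "send_rows", "kwargs": {"plan": [[[0,0,-0.01,0,0,0],[0,0,-0.03,0,0,0],[0,0,-0.05,0,0,0],[-0.05,-0.02,-0.05,0,0,0],[-0.0625,-0.025,0,0,0,0],[-0.0625,-0.025,0,0,0,0],[-0.0625,-0.025,0,0,0,0],[-0.0625,-0.025,0,0,0,0]]]}}

```text
clock: 18.0
eef_pos: [512.8, -194.1, 242.1]
ee_rot: [0.001, 0.687, 0.727, 0.0]
wrist_force: [1.3, -0.8, 0.2]
finger_gap: 68.3
```

```bash
python3 to.py 470.5,-321,185; python3 - <<'E'
from seg import *
for n in("scene","top"):
    im=manip.get_image(n); cv2.imwrite(f"pics/{n}7.png",im)
    print(n,find(n,im,"b"))
E
```

```text
t 18.0 pos [ 512.8 -194.1  242.1] F [ 1.3 -0.8  0.2] gap 68.3
turn tool [ 0.0016  0.001  -0.0014]
470.5,-321,185 tool shift mm [-124.3  -49.3   57.1] in final frame [-124.3  -49.4   57.1]
scene (array([215.59202454, 188.03067485]), array([ 469.68189477, -319.55159007]), np.float64(1.0043111225430617))
top (array([491.08823529, 268.15294118]), array([ 466.62449272, -335.9432162 ]), np.float64(0.3248413793150625))
```

View pics/scene7.png

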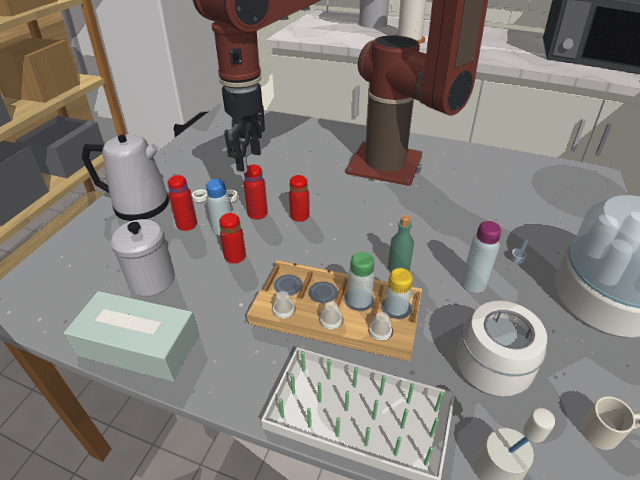

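Yellow and green stand in bays a and b. Blue at (215,188) has red look-alikes around it, so I'll check their clearances.

```bash
python3 - <<'E'
from h import *
im=cv2.imread("pics/top1.png")
for u,v in((455,313),(538,257),(441,223)):
  for z in (120,145,170): print(u,v,z,at_z("top",u,v,z)[:2].round())
for u,v in((254,172),(178,183),(230,221)):
  for z in (120,145,170): print("scene",u,v,z,at_z("scene",u,v,z)[:2].round())
E
```

```text
455 313 120 [ 380. -267.]
455 313 145 [ 377. -262.]
455 313 170 [ 375. -256.]
538 257 120 [ 493. -433.]
538 257 145 [ 488. -424.]
538 257 170 [ 483. -415.]
441 223 120 [ 554. -241.]
441 223 145 [ 548. -236.]
441 223 170 [ 541. -231.]
scene 254 172 120 [ 360. -270.]
scene 254 172 145 [ 396. -250.]
scene 254 172 170 [ 432. -229.]
scene 178 183 120 [ 471. -430.]
scene 178 183 145 [ 502. -404.]
scene 178 183 170 [ 533. -377.]
scene 230 221 120 [ 566. -228.]
scene 230 221 145 [ 593. -209.]
scene 230 221 170 [ 621. -191.]
```

>>> {"fn": "send_rows", "kwargs": {"plan": [[[-0.04,-0.015,0,0,0,0],[-0.045,-0.02,0,0,0,0],[-0.03,-0.0144,0.01,0,0,0],[-0.0093,0,0.02,0,0,0],[0,0,0.02,0,0,0],[0,0,0,0,0,0],[0,0,0,0,0,0]]]}}

```text
clock: 18.98
eef_pos: [471.5, -318.1, 190.9]
ee_rot: [-0.0, 0.687, 0.727, 0.0]
wrist_force: [-0.4, 0.4, 0.3]
finger_gap: 68.3
```

```bash
python3 to.py 470.5,-321,110
```

```text
t 18.975 pos [ 471.5 -318.1  190.9] F [-0.4  0.4  0.3] gap 68.3
turn tool [-0.     -0.0003 -0.0001]
470.5,-321,110 tool shift mm [-2.9 -1.2 80.9] in final frame [-2.8 -1.2 80.9]
```

Reds are at least 100 mm away, so the approach is clear.

>>> {"fn": "send_rows", "kwargs": {"plan": [[[-0.0028,-0.0012,0.025,0,0,0],[0,0,0.025,0,0,0],[0,0,0.018,0,0,0],[0,0,0.0125,0,0,0],[0,0,0,0,0,0],[0,0,0,0,0,0]]]}}

```text
clock: 19.73
eef_pos: [470.5, -322.4, 111.3]
ee_rot: [0.001, 0.687, 0.726, 0.0]
wrist_force: [-0.1, -0.4, -0.4]
finger_gap: 68.3
```

```bash
python3 to.py 470.5,-321,110.5
```

```text
t 19.725 pos [ 470.5 -322.4  111.3] F [-0.1 -0.4 -0.4] gap 68.3
turn tool [ 0.001   0.001  -0.0016]
470.5,-321,110.5 tool shift mm [1.4 0.1 0.8] in final frame [1.4 0.1 0.8]
```

>>> {"fn": "send_rows", "kwargs": {"plan": [[[0.0014,0,0.0005,0,0,0],[0,0,0,0,0,0],[0,0,0,0,0,0],[0,0,0,0,0,0],[0,0,0,0,0,0],[0,0,0,0,0,0],[0,0,0,0,0,0]]], "fingers": 0}}

```text
clock: 20.6
eef_pos: [470.6, -321.2, 110.9]
ee_rot: [0.001, 0.687, 0.726, 0.0]
wrist_force: [0.3, -0.0, 5.3]
finger_gap: 44.3
```

>>> {"fn": "send_rows", "kwargs": {"plan": [[[0,0,-0.005,0,0,0],[0,0,-0.02,0,0,0],[0,0,-0.035,0,0,0],[0,0,-0.04,0,0,0],[0.01,0,-0.04,0,0,0],[0.03,0,-0.01,0,0,0],[0.045,0,0,0,0,0],[0.045,0.01,0,0,0,0]]]}}

```text
clock: 21.6
eef_pos: [472.1, -189.2, 261.1]
ee_rot: [0.0, 0.688, 0.726, 0.0]
wrist_force: [1.2, 0.3, -2.2]
finger_gap: 44.3
```

```bash
python3 to.py 612.5,7.6,160
```

```text
t 21.6 pos [ 472.1 -189.2  261.1] F [ 1.2  0.3 -2.2] gap 44.3
turn tool [ 0.0007  0.0005 -0.0029]
612.5,7.6,160 tool shift mm [189.  150.7 101.1] in final frame [188.5 151.4 101.1]
```

Set-down height is 110.9+24 = 135.

>>> {"fn": "send_rows", "kwargs": {"plan": [[[0.045,0.02,0,0,0,0],[0.045,0.04,0,0,0,0],[0.045,0.045,0,0,0,0],[0.035,0.03,0.02,0,0,0],[0.018,0.016,0.03,0,0,0],[0,0,0.03,0,0,0],[0,0,0.02,0,0,0],[0,0,0,0,0,0]]]}}

```text
clock: 22.6
eef_pos: [610.8, 4.9, 158.4]
ee_rot: [-0.001, 0.687, 0.726, -0.001]
wrist_force: [-0.3, -0.0, -1.2]
finger_gap: 44.8
```

```bash
python3 to.py 612.5,7.6,135
```

```text
t 22.6 pos [610.8   4.9 158.4] F [-0.3 -0.  -1.2] gap 44.8
turn tool [-0.0036 -0.0006 -0.002 ]
612.5,7.6,135 tool shift mm [ 2.6  1.9 23.4] in final frame [ 2.7  1.8 23.4]
```

>>> {"fn": "send_rows", "kwargs": {"plan": [[[0.0026,0,0,0,0,0],[0,0,0.008,0,0,0],[0,0,0.008,0,0,0],[0,0,0.004,0,0,0],[0,0,0.0015,0,0,0],[0,0,0,0,0,0],[0,0,0,0,0,0]]]}}

```text
clock: 23.48
eef_pos: [612.3, 7.5, 138.6]
ee_rot: [0.0, 0.687, 0.726, 0.0]
wrist_force: [-0.2, 0.1, -2.1]
finger_gap: 44.4
```

```bash
python3 to.py 612.5,7.6,135
```

```text
t 23.475 pos [612.3   7.5 138.6] F [-0.2  0.1 -2.1] gap 44.4
turn tool [ 0.0004  0.0001 -0.0016]
612.5,7.6,135 tool shift mm [0.  0.2 3.6] in final frame [0.  0.2 3.6]
```

>>> {"fn": "send_rows", "kwargs": {"plan": [[[0,0,0.002,0,0,0],[0,0,0.001,0,0,0],[0,0,0.0006,0,0,0],[0,0,0,0,0,0],[0,0,0,0,0,0]]]}}

```text
clock: 24.1
eef_pos: [612.1, 7.6, 134.9]
ee_rot: [0.0, 0.687, 0.726, 0.0]
wrist_force: [-1.5, -0.0, -0.3]
finger_gap: 44.4
```

>>> {"fn": "send_rows", "kwargs": {"plan": [[[0,0,0.0005,0,0,0],[0,0,0,0,0,0]]]}}

```text
clock: 24.35
eef_pos: [612.2, 7.6, 134.9]
ee_rot: [0.0, 0.687, 0.726, 0.0]
wrist_force: [-1.6, 0.7, 5.7]
finger_gap: 44.8
```

>>> {"fn": "send_rows", "kwargs": {"plan": [[[0,0,0,0,0,0],[0,0,0,0,0,0],[0,0,0,0,0,0],[0,0,0,0,0,0]]], "fingers": 0.8}}

```text
clock: 24.85
eef_pos: [612.1, 7.5, 134.1]
ee_rot: [-0.0, 0.687, 0.726, -0.0]
wrist_force: [-0.5, 1.6, -0.2]
finger_gap: 68.2
```

>>> {"fn": "send_rows", "kwargs": {"plan": [[[0,0,-0.01,0,0,0],[0,0,-0.03,0,0,0],[0,0,-0.05,0,0,0],[0.02,-0.05,-0.04,0,0,0],[0.05,-0.05,0,0,0,0],[0.06,-0.04,0,0,0,0],[0.06,-0.02,0,0,0,0],[0.06,0,0,0,0,0]]]}}

```text
clock: 25.85
eef_pos: [453.1, 234.8, 263.2]
ee_rot: [0.001, 0.687, 0.726, 0.001]
wrist_force: [1.7, -0.7, 0.8]
finger_gap: 68.4
```

```bash
python3 to.py 457,318.5,215
```

```text
t 25.85 pos [453.1 234.8 263.2] F [ 1.7 -0.7  0.8] gap 68.4
turn tool [ 0.0026 -0.0006 -0.002 ]
457,318.5,215 tool shift mm [83.3  8.4 48.3] in final frame [83.3  8.7 48.2]
```

>>> {"fn": "send_rows", "kwargs": {"plan": [[[0.035,0.004,0,0,0,0],[0.033,0.004,0.01,0,0,0],[0.015,0,0.025,0,0,0],[0,0,0.013,0,0,0],[0,0,0,0,0,0],[0,0,0,0,0,0]]]}}

```text
clock: 26.6
eef_pos: [458.2, 316.1, 214.7]
ee_rot: [0.0, 0.688, 0.726, 0.001]
wrist_force: [-0.0, -0.0, -0.3]
finger_gap: 68.4
```

```bash
python3 to.py 457,318.5,135.5; python3 - <<'E'
from seg import *
for n in("scene","top"):
    im=manip.get_image(n); cv2.imwrite(f"pics/{n}8.png",im)
    print(n,find(n,im,"p"),find(n,im,"b",24))
E
```

```text
t 26.6 pos [458.2 316.1 214.7] F [-0.  -0.  -0.3] gap 68.4
turn tool [ 0.0014 -0.0004 -0.0026]
457,318.5,135.5 tool shift mm [ 2.4 -1.2 79.1] in final frame [ 2.5 -1.  79.2]
scene (array([488.67633929, 232.09821429]), array([455.78463239, 320.26688211]), np.float64(0.9563872403354616)) (array([322.38811881, 246.31881188]), array([612.04742163,   8.75758707]), np.float64(0.9980056736429106))
top (array([147.47216891, 258.04606526]), array([457.82204326, 317.76102443]), np.float64(0.955767579535941)) (array([315.56913828, 184.67334669]), array([612.98912741,   5.97408629]), np.float64(0.9647633404051706))
```

Blue sits within 1 mm of pad c. Down on plum.

>>> {"fn": "send_rows", "kwargs": {"plan": [[[0.0025,-0.001,0.025,0,0,0],[0,0,0.025,0,0,0],[0,0,0.018,0,0,0],[0,0,0.011,0,0,0],[0,0,0,0,0,0],[0,0,0,0,0,0]]]}}

```text
clock: 27.45
eef_pos: [457.0, 319.3, 135.4]
ee_rot: [0.0, 0.687, 0.726, 0.001]
wrist_force: [0.4, -0.1, -0.7]
finger_gap: 68.6
```

```bash
python3 to.py 457,318.8,135.5
```

```text
t 27.45 pos [457.  319.3 135.4] F [ 0.4 -0.1 -0.7] gap 68.6
turn tool [ 0.0013 -0.0006 -0.0017]
457,318.8,135.5 tool shift mm [-0.5 -0.  -0.1] in final frame [-0.5 -0.  -0.1]
```

>>> {"fn": "send_rows", "kwargs": {"plan": [[[0,0,0,0,0,0],[0,0,0,0,0,0],[0,0,0,0,0,0],[0,0,0,0,0,0],[0,0,0,0,0,0],[0,0,0,0,0,0],[0,0,0,0,0,0]]], "fingers": 0, "grip_force": 45}}

```text
clock: 28.32
eef_pos: [457.2, 319.6, 135.8]
ee_rot: [0.0, 0.687, 0.726, 0.001]
wrist_force: [-0.3, 0.3, 5.2]
finger_gap: 44.7
```

>>> {"fn": "send_rows", "kwargs": {"plan": [[[0,0,-0.005,0,0,0],[0,0,-0.02,0,0,0],[0,0,-0.04,0,0,0],[0,0,-0.045,0,0,0],[0,0,-0.045,0,0,0],[-0.01,0,-0.035,0,0,0],[-0.025,0,-0.01,0,0,0],[-0.045,0,0,0,0,0]]]}}

```text
clock: 29.32
eef_pos: [460.7, 239.2, 335.3]
ee_rot: [0.0, 0.686, 0.727, 0.001]
wrist_force: [-0.1, -0.2, -2.0]
finger_gap: 44.5
```

>>> {"fn": "send_rows", "kwargs": {"plan": [[[-0.05,0,0,0,0,0],[-0.05,0,0,0,0,0],[-0.05,0,0,0,0,0],[-0.05,0,0,0,0,0],[-0.05,0,0,0,0,0],[-0.04,0,0,0,0,0],[-0.015,0,0,0,0,0],[0,0,0,0,0,0]]]}}

```text
clock: 30.32
eef_pos: [477.4, -65.7, 334.0]
ee_rot: [-0.001, 0.688, 0.726, -0.0]
wrist_force: [-0.4, -0.2, -2.2]
finger_gap: 44.7
```

```bash
python3 to.py 617,-72.3,190
```

```text
t 30.325 pos [477.4 -65.7 334. ] F [-0.4 -0.2 -2.2] gap 44.7
turn tool [-0.0012 -0.0009 -0.0033]
617,-72.3,190 tool shift mm [-14.3 139.2 143.8] in final frame [-14.6 139.  144. ]
```

>>> {"fn": "send_rows", "kwargs": {"plan": [[[-0.005,0.03,0,0,0,0],[-0.0095,0.045,0,0,0,0],[0,0.04,0,0,0,0],[0,0.024,0.02,0,0,0],[0,0,0.04,0,0,0],[0,0,0.04,0,0,0],[0,0,0.03,0,0,0],[0,0,0.014,0,0,0]]]}}

```text
clock: 31.32
eef_pos: [616.0, -69.9, 187.9]
ee_rot: [-0.002, 0.687, 0.727, -0.001]
wrist_force: [-0.4, 0.2, -2.1]
finger_gap: 44.5
```

>>> {"fn": "send_rows", "kwargs": {"plan": [[[0,0,0,0,0,0],[0,0,0,0,0,0]]]}}

```text
clock: 31.58
eef_pos: [618.4, -71.9, 192.4]
ee_rot: [0.001, 0.687, 0.727, 0.001]
wrist_force: [0.8, 0.7, -1.3]
finger_gap: 44.5
```

```bash
python3 to.py 617,-72.3,160
```

```text
t 31.575 pos [618.4 -71.9 192.4] F [ 0.8  0.7 -1.3] gap 44.5
turn tool [ 0.0027  0.0007 -0.0012]
617,-72.3,160 tool shift mm [-0.3 -1.5 32.4] in final frame [-0.3 -1.4 32.4]
```

>>> {"fn": "send_rows", "kwargs": {"plan": [[[0,-0.0005,0.008,0,0,0],[0,0,0.01,0,0,0],[0,0,0.006,0,0,0],[0,0,0.003,0,0,0],[0,0,0.001,0,0,0],[0,0,0,0,0,0],[0,0,0,0,0,0]]]}}

```text
clock: 32.45
eef_pos: [617.0, -72.2, 162.8]
ee_rot: [0.0, 0.687, 0.726, 0.0]
wrist_force: [-0.1, -0.6, -1.5]
finger_gap: 44.5
```

```bash
python3 to.py 617,-72.3,159.7
```

```text
t 32.45 pos [617.  -72.2 162.8] F [-0.1 -0.6 -1.5] gap 44.5
turn tool [ 0.0005  0.0002 -0.0016]
617,-72.3,159.7 tool shift mm [-0.1  0.   3.1] in final frame [-0.1  0.   3.1]
```

>>> {"fn": "send_rows", "kwargs": {"plan": [[[0,0,0.0015,0,0,0],[0,0,0.001,0,0,0],[0,0,0.0006,0,0,0],[0,0,0.0003,0,0,0],[0,0,0,0,0,0],[0,0,0,0,0,0]]]}}

```text
clock: 33.2
eef_pos: [617.0, -72.3, 159.8]
ee_rot: [0.0, 0.687, 0.726, 0.0]
wrist_force: [-3.2, -0.2, 5.6]
finger_gap: 44.9
```

Contact. Release and withdraw toward the robot, clear of everything.

>>> {"fn": "send_rows", "kwargs": {"plan": [[[0,0,0,0,0,0],[0,0,0,0,0,0],[0,0,0,0,0,0],[0,0,0,0,0,0]]], "fingers": 0.8}}

```text
clock: 33.7
eef_pos: [616.8, -72.1, 158.9]
ee_rot: [-0.0, 0.687, 0.726, -0.0]
wrist_force: [0.2, 0.1, 0.1]
finger_gap: 68.6
```

>>> {"fn": "send_rows", "kwargs": {"plan": [[[0,0,-0.01,0,0,0],[0,0,-0.03,0,0,0],[0,0,-0.05,0,0,0],[0,-0.04,-0.03,0,0,0],[0,-0.05,0,0,0,0],[0,-0.05,0,0,0,0],[0,-0.03,0,0,0,0],[0,0,0,0,0,0]]]}}

```text
clock: 34.7
eef_pos: [446.1, -81.7, 280.3]
ee_rot: [0.001, 0.688, 0.726, 0.0]
wrist_force: [0.7, 0.4, -0.5]
finger_gap: 68.6
```

```bash
python3 - <<'E'
from seg import *
for n in("scene","top"):
    im=manip.get_image(n); cv2.imwrite(f"pics/{n}9.png",im)
    if n=="scene":
        cv2.imwrite("pics/s9c.png",cv2.resize(im[130:370,130:530],None,fx=2,fy=2,interpolation=cv2.INTER_CUBIC))
    for k in B:
        try: u,p,q=find(n,im,k,24); print(n,k,u.round(1),p.round(1),q.round(2))
        except Exception as e: print(n,k,e)
E
```

```text
scene y [400.  280.2] [602.9 168.7] 1.02
scene g [401.  248.8] [538.5 154.1] 1.72
scene b [322.4 246.4] [612.2   8.7] 0.99
scene p [283.2 229.3] [616.6 -72.1] 0.95
top y [236.3 193.7] [604.6 165.9] 1.01
top g [248.3 269.7] [447.5 127.6] 0.9
top b [314.1 183.7] [614.9   9. ] 0.81
top p [524.4 257.4] [ 479.9 -386.3] 0.03
```

View pics/s9c.png

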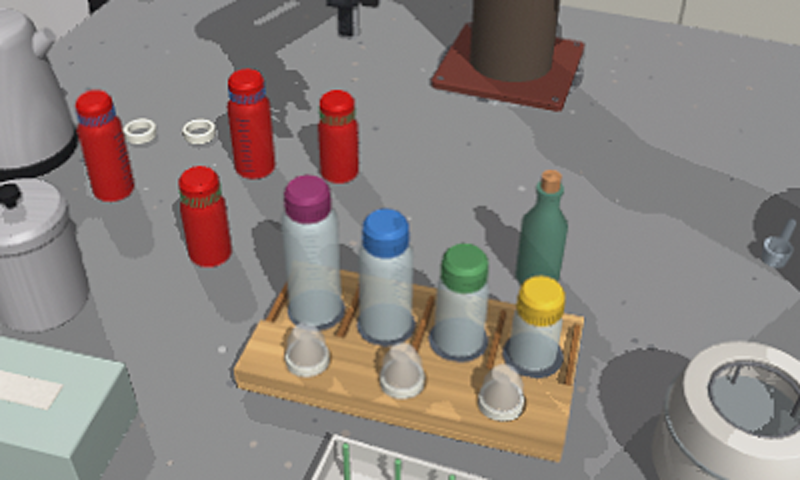

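View pics/top9.png

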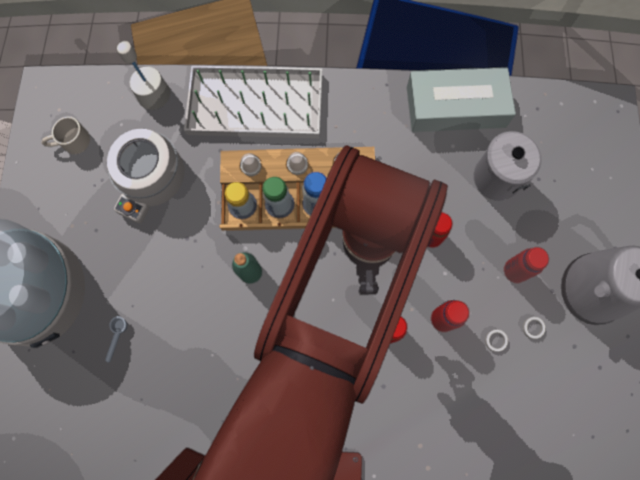

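The scene crop shows all four bottles upright in their bays: plum (307,255), blue (385,275), green (461,300), yellow (540,325), with yellow next to the warmer. The water bottle is unmoved at top (246,266), and the reds and teats are in place. The arm touches nothing, so I'm handing in.

```bash
python3 -c "
from bench import manip
print(manip.sign_off(), manip.get_obs()['clock'])"
```

```text
the job is handed in; nothing more can be done
the job is handed in; nothing more can be done
```

The four capped bottles stand upright in the rack, shortest to tallest from the warmer end: yellow 95 on pad a, green 120 on b, blue 145 on c and plum 170 on d. I handed the job in after about 35 s of the 102 s allowed. Each bottle was lowered until light contact, at most about 6 N, and then released.

**Last checks:**
- **Placement:** Yellow, blue and plum measured within about 2 mm of their pad centres.
- **Green:** My colour search locked onto the water bottle instead, so there is no camera measurement. Its position rests on the arm's release position, about 0.5 mm off target, and on the final scene picture, where it looks centred.
- **Plum:** The arm hid it in the final top view, so it was checked only in the scene view, at about (617, −72) against a target of (617, −72.3).
- **Blue:** Partly hidden in the final top view, where the reading was 3 mm out. The unobstructed top view taken earlier, after release, agreed with the pad to within 1 mm.
- **Everything else:** The water bottle, red look-alikes and teats stand where they were, and the gripper is clear of everything.

The first grip on yellow sat about 5 mm too high, so I opened and regripped lower before lifting.

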